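# Set the sieve shaker's dial to the red marker and start it

## Task

Push the console's dial round by its finger pocket until its white pointer lines up with the red marker, then press the green start button fully down and let it come up again. Do not press the button before the dial is set, and leave the dial on the red marker. Do not lift, move or knock over anything else on the bench or on the console.

Things in the scene. Friction and masses are not known exactly. Their poses are not given: they have to be found in the camera images.
- console: fixed control console of the sieve shaker, grey box with a bare aluminium top plate, 280 (x) x 260 (y) mm, top 55 mm above the work surface. Origin at the centre of its underside, on the dial's vertical axis. Its place and yaw vary (up to 0.3 rad); its +x looks away from the robot, more or less
- dial (a joint): turn of the dial (black disc, 152 mm across, level with the console's top) in rad, positive anticlockwise from above, limits -2.2 and 2.2; at 0 its white pointer lies along the console's +x. Starts within 0.38 of 0; markers at -1.75, -0.87, 0.87, 1.75. Turns both ways, stays where left, needs about 0.12 N m (2.5 N at the finger pocket)
- pocket (a point): middle of the mouth of the dial's finger pocket, level with the console top, 47 mm from the dial's axis, opposite the white pointer. A recess with a pale grey floor: 40 mm along the radius (27 to 67 mm from the axis), 50 mm across, 18 mm deep. Closed fingertips fit loosely and push on its flat side walls to turn the dial. Axes: the dial's, x from pocket to pointer, z up
- pointer (a point): the point that the white pointer points at: on the pointer's line, 92 mm from the dial's axis and 7 mm beyond the pointer's tip, level with the console top. When the pointer lines up with a marker, this point lies on the marker's centre. Axes: the dial's, x outward along the pointer
- red_marker: the target: fixed red round preset marker, 14 mm across, 3 mm high, standing on the console's top beside the dial on one of the long black scale lines, 92 mm from the dial's axis; origin at the centre of its underside. Which colour stands on which of the four preset lines varies
- yellow_marker: fixed yellow round preset marker, 14 mm across, 3 mm high, standing on the console's top beside the dial on one of the long black scale lines, 92 mm from the dial's axis; origin at the centre of its underside. Which colour stands on which of the four preset lines varies
- blue_marker: fixed blue round preset marker, 14 mm across, 3 mm high, standing on the console's top beside the dial on one of the long black scale lines, 92 mm from the dial's axis; origin at the centre of its underside. Which colour stands on which of the four preset lines varies
- green_marker: fixed green round preset marker, 14 mm across, 3 mm high, standing on the console's top beside the dial on one of the long black scale lines, 92 mm from the dial's axis; origin at the centre of its underside. Which colour stands on which of the four preset lines varies
- start_top (a point): centre of the top face of the green start button, 34 mm across, about 62 mm above the work surface when up, in a yellow collar (50 mm across, 10 mm below the button's top) on a fixed grey box (100 x 80 x 40 mm) beside the console on the robot's right; it is pressed straight down
- start (a joint): travel of the start button in m, 0 up, 0.006 fully down; spring return, about 5 N to bottom it; counts as pressed from 0.004
- weight: brass cylinder weight, 34 mm across, 42 mm high, on a far corner of the console; a loose bystander, not to be disturbed; origin at the centre of its underside
- tare_cup: small steel cup, 38 mm across, 32 mm high, on the other far corner of the console; a loose bystander, not to be disturbed; origin at the centre of its underside
- beaker_a: white plastic beaker, 84 mm across, 120 mm high; a loose bystander, not to be disturbed; origin at the centre of its underside
- beaker_b: white plastic beaker, 84 mm across, 120 mm high; a loose bystander, not to be disturbed; origin at the centre of its underside
- spray_can: red can, 60 mm across, 190 mm high; a loose bystander, not to be disturbed; origin at the centre of its underside
- pan: steel sieve pan, 150 mm across, 50 mm high, left of the console; a loose bystander, not to be disturbed; origin at the centre of its underside
- scoop: aluminium scoop lying on the right of the button: open tray 130 x 80 x 35 mm with a round handle towards the robot; a loose bystander, not to be disturbed; origin on its underside
- brush: wooden-handled brush lying near the robot on its left; a loose bystander, not to be disturbed; origin on its underside
Mind the look-alikes: they are no part of the job. Leave any pink look-alike of the part that bears start_top alone.

How it is judged:
On the way, in this order (a step that is already met when the one before it is completed fails the run):
1. the pointer rests on the red marker, the button not pressed (horizontal distance between pointer and red_marker below 0.005 m and value of joint start below 0.002 m and velocity of joint dial between -0.05 and 0.05 rad/s), for 0.3 s.
2. the start button is pressed by at least 4 mm, the pointer still on the red marker (horizontal distance between pointer and red_marker below 0.005 m and value of joint start above 0.004 m), for 0.05 s.
At the end, for the whole second after the job is handed in: The pointer lines up with the red marker within 5 mm at the marker's circle (about 3 degrees), the dial is at rest and the start button is up again after having been pressed (horizontal distance between pointer and red_marker below 0.005 m and value of joint start below 0.0015 m and velocity of joint dial between -0.05 and 0.05 rad/s); the robot touches nothing.
It fails at once if the start button is pressed while the pointer is off the red marker (value of joint start above 0.003 m and horizontal distance between pointer and red_marker above 0.006 m).
It fails at once if the weight or the cup on the console is lifted, shifted by more than 20 mm or tipped (distance of any of weight, tare_cup from where it was at the start of the episode above 0.02 m or angle between any of weight, tare_cup's own z axis and vertical above 0.35 rad).
It fails at once if a beaker or the spray can is lifted, shifted by more than 20 mm or tipped (distance of any of beaker_a, beaker_b, spray_can from where it was at the start of the episode above 0.02 m or angle between any of beaker_a, beaker_b, spray_can's own z axis and vertical above 0.35 rad).
It fails at once if the pan, scoop or brush is lifted, shifted by more than 20 mm or tipped (distance of any of pan, scoop, brush from where it was at the start of the episode above 0.02 m or angle between any of pan, scoop, brush's own z axis and vertical above 0.35 rad).
It also fails if it takes over 61 s, if anything falls off the work surface, if the arm or the gripper's body presses on something with over 40 N, if the wrist force passes 120 N, or if a joint passes its speed limit or range.

## Robot

A 6-joint arm with a two-finger parallel gripper is mounted at the origin on the work surface. World frame = base frame: x ahead of the robot, y to its left, z up, the work surface at z = 0. Lengths are in m, angles in rad, forces in N, time in s.
With the tool pointing down it reaches from about 0.425 to 0.95 m from the base axis. Payload 3.5 kg.
Tool frame: the origin (TCP) lies on the centre line of the jaws, within the pads' length; the fingertips stand 11 mm ahead of it and the grasp point (between the pads) lies 8 mm behind it; y points along the fingers, x is the direction in which the jaws open and shut, and the axes are right-handed (so a half turn about y gives the same grasp; the last joint's range is limited). The gripper opens to 85 mm and grips with 20 to 120 N. Pads are 22 mm wide; open, the fingers measure 114 mm over their backs; the gripper's body (76 mm by 85 mm) begins 54 mm behind the grasp point. The pads swing forward as they close: fully open they stand 13 mm farther back than shut.
Start: joints at [-1.334, 0.286, 1.577, -0, 1.279, -0.15], TCP at [0.255, -0.625, 0.242] pointing down, gripper open.
Joint ranges: [-2.77, 2.77], [-0.9, 2.22], [0.21, 2.48], [-1.53, 4.67], [0.24, 2.81], [-2.84, 2.84]. Speed limits (rad/s): [2.79, 2.79, 3.14, 3.14, 3.14, 3.14].

## Interface

Orientations are given as a unit quaternion [x, y, z, w].
In Python, from plant import get_state, read_camera, sign_off gives the robot as it stands.
- The arm moves only by the shell command python3 -m inch 'ROWS' [FORCE]. ROWS is JSON, a list of rows, each an object of numbers: "ax", "ay", "az": the turn, a rotation vector about the tool's x, y, z in rad; "x", "y", "z": the shift along the tool's x, y, z in mm; "hand": the closure, from -1 (fully open) to 1 (shut). In form: [{"ax": .., "ay": .., "az": .., "x": .., "y": .., "z": .., "hand": ..}, ...]. A call has 1 to 5 rows; each row shifts and turns the commanded pose from where the row before left it, along the tool's axes as they then stand; what a row does not reach is not made up. A row lasts 1/12 s, in which the tool goes at most 41.7 mm and 7.16 degrees, less where a joint would pass 70% of its speed; a pose out of reach is approached as far as the arm can. A call with a gripper value outside its range is refused whole. The fingers move at their own pace and stop on an object; FORCE is the grip in N (left out, the last holds). Time passes only in rows, so rows that do not move let the fingers close. It gives the time, the measured TCP pose, the force and the opening at its end, in the units of the state.
- get_state(): the state, without advancing time (a new reading comes with each control period).
- read_camera(name): name is "scene" or "top" or "wrist"; returns a dict with "img" (480x640x3 uint8, red, green, blue), "fov_y" (degrees; the focal length in pixels is half the picture's height over the tangent of half this angle, whatever the lens; pixels are square), "cx", "cy" (the principal point, pixels), "distortion" ([k1, k2, p1, p2, k3] as OpenCV has them; the pictures are not rectified), "T" (4x4, takes a point from camera to world coordinates); the wrist camera has in their place "T_tool_cam" (4x4, takes a point from camera to tool coordinates, whose origin is the TCP and whose axes are the tool frame's). Camera axes: x right, y down, z forward; pixel columns grow to the right and rows downward; lengths in m; the calibration is good to about 2 mm. A picture is of the moment at which its call begins: read the wrist's pose just before it. There is no depth.
- sign_off(): hands the job in, once; it reports no verdict.
The state is a dict: "time": time; "qpos": joint angles; "dq": joint speeds; "joint_efforts": joint torques, N m; "eef_pos": TCP position; "tcp_rot": TCP orientation; "contact_force": force on the tool from outside, world axes, zero at the start; "wrist_torque": the same for the moment, N m; "opening": opening from 0.0 (shut) to 1.0 (fully open).
Only numpy, scipy, OpenCV 4.12 (cv2) and the standard library are available. Lean on these libraries where they do the work, as an engineer would, in place of code of your own. Each camera call takes 0.05 s, during which the arm holds its last target. There are 200 camera calls.

## Working session

There is one attempt and no reset: what is moved stays moved. The work goes in short steps, Python scripts to look and compute and a shell command to move; the robot and the scene stay as the last step left them, time stands still between calls to the robot, and variables do not carry over. Pictures are saved under pics/ and viewed, about 8 in all and at most 12, crops included, and the job is handed in when it is done.

```bash
mkdir -p pics
cat > h.py <<'E'
import numpy as np, cv2
from plant import get_state, read_camera
from scipy.spatial.transform import Rotation as R
def K(c):
    f=240/np.tan(np.radians(c["fov_y"])/2); return np.array([[f,0,c["cx"]],[0,f,c["cy"]],[0,0,1.]])
def Tw(c):
    if "T" in c: return np.array(c["T"])
    s=c["state"]; T=np.eye(4); T[:3,:3]=R.from_quat(s["tcp_rot"]).as_matrix(); T[:3,3]=s["eef_pos"]
    return T@np.array(c["T_tool_cam"])
def cam(n):
    s=get_state(); c=read_camera(n); c["state"]=s; return c
def px2w(c,uv,z):
    p=cv2.undistortPoints(np.array(uv,float).reshape(-1,1,2),K(c),np.array(c["distortion"],float)).reshape(-1,2)
    T=Tw(c); d=np.c_[p,np.ones(len(p))]@T[:3,:3].T
    return T[:3,3]+d*((z-T[2,3])/d[:,2])[:,None]
def w2px(c,P):
    T=np.linalg.inv(Tw(c)); return cv2.projectPoints(np.array(P,float).reshape(-1,3),cv2.Rodrigues(T[:3,:3])[0],T[:3,3],K(c),np.array(c["distortion"],float))[0].reshape(-1,2)
E
python3 - <<'E'
from h import *
import pickle
c=cam("top"); pickle.dump(c,open("top.pkl","wb")); cv2.imwrite("pics/top.png",c["img"][:,:,::-1])
print(c["T"],c["fov_y"]); s=c["state"]; print(s["tcp_rot"],s["eef_pos"],s["time"])
c=cam("scene"); pickle.dump(c,open("scene.pkl","wb")); cv2.imwrite("pics/scene.png",c["img"][:,:,::-1])
E
```

```text
[[-6.83011803e-04 -9.98926820e-01  4.63113497e-02  4.95569153e-01]
 [-9.99744310e-01  1.72883259e-03  2.25460947e-02 -3.32654949e-02]
 [-2.26019632e-02 -4.62841091e-02 -9.98672585e-01  1.23343623e+00]
 [ 0.00000000e+00  0.00000000e+00  0.00000000e+00  1.00000000e+00]] 56.53246684723548
[-0.58617862  0.3952293  -0.39395855  0.58735432] [ 0.25446632 -0.62448832  0.24090801] 0.0
```

View pics/top.png

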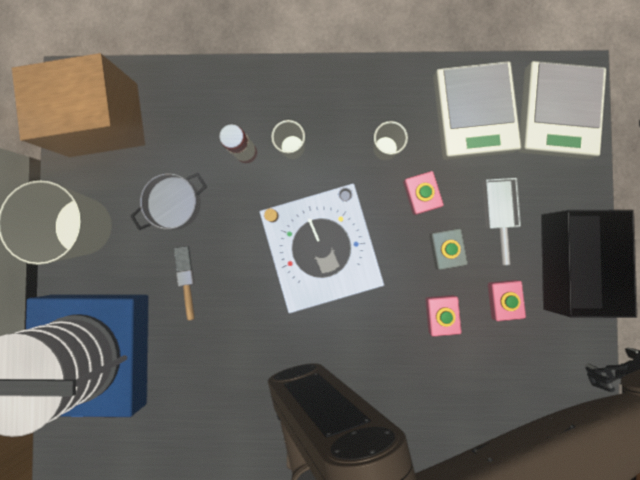

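View pics/scene.png

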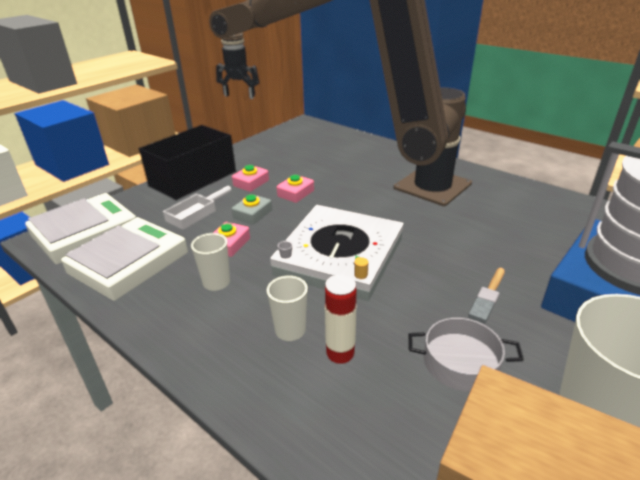

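The top view shows the dial at about (321,248), the pointer running up-left to (309,221), and the red marker at (290,264). The pocket is at (327,262), and the grey box's button is at (451,249), with pink look-alikes around it. I'll enlarge it to read positions more closely.

Run:
```python
import cv2
i=cv2.imread("pics/top.png"); c=i[175:325,255:395]; c=cv2.resize(c,None,fx=4,fy=4,interpolation=cv2.INTER_CUBIC)
d=i[225:275,425:475]; d=cv2.resize(d,None,fx=4,fy=4,interpolation=cv2.INTER_CUBIC)
import numpy as np
o=np.zeros((600,760,3),np.uint8); o[:,:560]=c; o[:200,560:]=d
cv2.imwrite("pics/crop.png",o)
```

```text
(no output)
```

View pics/crop.png

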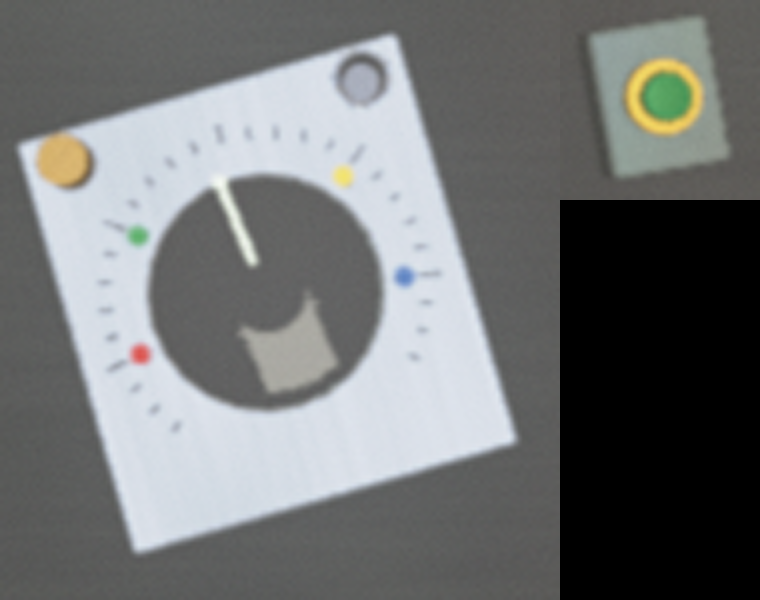

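The crop (4x) shows the dial centre at (267,292), pointer tip at (219,178) and base at (254,264). The red marker is at (141,354), green (138,236), yellow (344,177) and blue (404,276). The button is at (667,97).

Run:
```python
from h import *
import pickle
c=pickle.load(open("top.pkl","rb"))
f=lambda a,ox=255,oy=175,s=0:(np.array(a,float)+.5)/4-.5+[ox,oy]
M=dict(red=(141,354),green=(138,236),yellow=(344,177),blue=(404,276))
ctr=px2w(c,f([(267,292)]),.055)[0]; print("ctr",ctr)
P=px2w(c,f(list(M.values())),.0575)
# fit centre from markers too
from scipy.optimize import least_squares
ang=np.array([1.75,.87,-.87,-1.75])
r=least_squares(lambda p:(np.c_[p[0]+.092*np.cos(p[2]+ang),p[1]+.092*np.sin(p[2]+ang)]-P[:,:2]).ravel(),[*ctr[:2],.3])
print("fit",r.x,r.fun*1000)
for k,p in zip(M,P): d=p-ctr; print(k,p,np.hypot(*d[:2]),np.arctan2(d[1],d[0]))
q=px2w(c,f([(219,178),(254,264)]),.055); d=q[0]-q[1]; print("ptr",q,np.arctan2(d[1],d[0]))
d=q[0]-ctr;print(np.hypot(*d[:2]),np.arctan2(d[1],d[0]))
b=px2w(c,f([(667-560,97)],425,225),.062); print("btn",b)
k=f([(18,145),(397,34),(517,441),(135,552)]); C=px2w(c,k,.055); print("corners",C[:,:2],C.mean(0))
bx=px2w(c,f([(588-560,35),(705-560,17),(730-560,157),(618-560,178)],425,225),.04);print(bx[:,:2])
s=get_state(); print(R.from_quat(s["tcp_rot"]).as_matrix().round(3), s["time"])
print(px2w(c,f([(68,160),(360,82)]),.09))
```

```text
ctr [5.00304568e-01 1.90331795e-04 5.50000000e-02]
fit [0.5003084  0.00093163 0.28333813] [-0.32055961  0.14660446  0.30234104 -0.29171182  0.88042494  0.72484034
 -0.86220646 -0.579733  ]
red [0.45957632 0.08311777 0.0575    ] 0.09238912524763264 2.0273236651858273
green [0.53730637 0.08532261 0.0575    ] 0.0928258456535917 1.1607897791108983
yellow [ 0.57604495 -0.05072295  0.0575    ] 0.09126208338511396 -0.5918290438898549
blue [ 0.51073367 -0.08999026  0.0575    ] 0.09078163955664731 -1.455660979108167
ptr [[0.57573708 0.03195015 0.055     ]
 [0.51878309 0.00876968 0.055     ]] 0.3865290744845505
0.08184589032633487 0.3985084527055062
btn [[ 0.49673962 -0.33900123  0.062     ]]
corners [[ 0.59800667  0.16564813]
 [ 0.67115921 -0.08611469]
 [ 0.40263199 -0.16363152]
 [ 0.32982334  0.08695404]] [0.5004053  0.00071399 0.055     ]
[[ 0.53802679 -0.29301769]
 [ 0.54988557 -0.37060867]
 [ 0.45702029 -0.38571163]
 [ 0.44314682 -0.3117053 ]]
[[ 0.377 -0.     0.926]
 [-0.926  0.002  0.377]
 [-0.002 -1.     0.   ]] 0.1
[[ 0.58518913  0.12736193  0.09      ]
 [ 0.63499907 -0.06066906  0.09      ]]
```

Everything is consistent: markers lie at r≈92 mm with 120 degrees-type spacing as specified, and the centre is (0.5003,0.0007). The yaw is 0.283, the pointer at 0.39 and red at 2.033, so the dial must turn about +1.64. The tool's x axis is already tangential to the pocket. I'll close the gripper and move above it.

```bash
python3 -m inch '[{"z":40,"hand":1},{"z":40,"hand":1},{"z":40,"hand":1},{"z":40,"hand":1},{"z":40,"hand":1}]' 60
python3 -m inch '[{"z":40,"hand":1},{"z":40,"hand":1},{"z":40,"hand":1},{"z":40,"hand":1},{"z":40,"hand":1}]'
python3 -m inch '[{"x":-40,"hand":1},{"x":-40,"hand":1},{"x":-40,"hand":1},{"x":-40,"hand":1},{"x":-40,"hand":1}]'
python3 -m inch '[{"x":-40,"hand":1},{"x":-40,"hand":1},{"x":-40,"hand":1},{"x":-40,"hand":1},{"x":-40,"hand":1}]'
python3 -m inch '[{"x":-40,"z":8,"hand":1},{"x":-40,"z":8,"hand":1},{"hand":1},{"hand":1}]'
cat >> h.py <<'E'
def go(p,ang=None):
    s=get_state(); M=R.from_quat(s["tcp_rot"]).as_matrix(); d=M.T@(np.array(p)-s["eef_pos"])*1000
    a=np.arctan2(M[1,0],M[0,0]); print("t",s["time"],"pos",np.round(s["eef_pos"],4),"xang",round(a,3),"down",M[:,1].round(3),"open",s["opening"],"F",np.round(s["contact_force"],1),"tool dmm",d.round(1), "" if ang is None else "ay %.3f"%(-(ang-a)))
E
python3 - <<'E'
from h import *
import pickle
go([.4569,-.0173,.15],-1.178)
c=cam("wrist"); pickle.dump(c,open("w1.pkl","wb")); cv2.imwrite("pics/w1.png",c["img"][:,:,::-1])
print(w2px(c,[[.5003,.0007,.055],[.4569,-.0173,.055],[.4597,.0831,.0575]]))
E
```

```text
t 0.1 pos [ 0.2545 -0.6246  0.2411] xang -1.184 down [-0.     0.002 -1.   ] open 1.0006974501197343 F [0.4 0.  0.1] tool dmm [-485.8   92.3  416.5] ay -0.006
[[-301.98834513 -353.66661221]
 [-322.71481161 -314.43181983]
 [-338.82806341 -280.49124203]]validation failed for argument at $[0]...
validation failed for argument at $[0]...
validation failed for argument at $[0]...
validation failed for argument at $[0]...
validation failed for argument at $[0]...
```

View pics/w1.png

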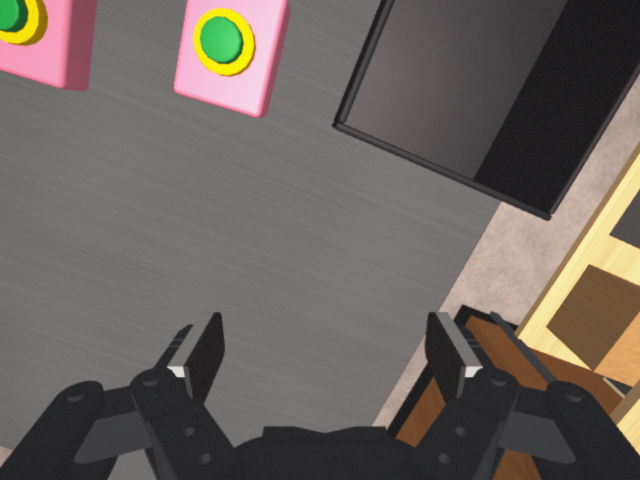

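The moves were refused because every row needs all its fields. This wrist view is still from the start pose and shows only the pink boxes and the bin. I'll resend with full rows.

```bash
python3 -m inch '[{"ax":0,"ay":0,"az":0,"x":0,"y":0,"z":40,"hand":1},{"ax":0,"ay":0,"az":0,"x":0,"y":0,"z":40,"hand":1},{"ax":0,"ay":0,"az":0,"x":0,"y":0,"z":40,"hand":1},{"ax":0,"ay":0,"az":0,"x":0,"y":0,"z":40,"hand":1},{"ax":0,"ay":0,"az":0,"x":0,"y":0,"z":40,"hand":1}]' 60 &&
python3 -m inch '[{"ax":0,"ay":0,"az":0,"x":0,"y":0,"z":40,"hand":1},{"ax":0,"ay":0,"az":0,"x":0,"y":0,"z":40,"hand":1},{"ax":0,"ay":0,"az":0,"x":0,"y":0,"z":40,"hand":1},{"ax":0,"ay":0,"az":0,"x":0,"y":0,"z":40,"hand":1},{"ax":0,"ay":0,"az":0,"x":0,"y":0,"z":40,"hand":1}]' &&
python3 -m inch '[{"ax":0,"ay":0,"az":0,"x":-40,"y":0,"z":0,"hand":1},{"ax":0,"ay":0,"az":0,"x":-40,"y":0,"z":0,"hand":1},{"ax":0,"ay":0,"az":0,"x":-40,"y":0,"z":0,"hand":1},{"ax":0,"ay":0,"az":0,"x":-40,"y":0,"z":0,"hand":1},{"ax":0,"ay":0,"az":0,"x":-40,"y":0,"z":0,"hand":1}]' &&
python3 -m inch '[{"ax":0,"ay":0,"az":0,"x":-40,"y":0,"z":0,"hand":1},{"ax":0,"ay":0,"az":0,"x":-40,"y":0,"z":0,"hand":1},{"ax":0,"ay":0,"az":0,"x":-40,"y":0,"z":0,"hand":1},{"ax":0,"ay":0,"az":0,"x":-40,"y":0,"z":0,"hand":1},{"ax":0,"ay":0,"az":0,"x":-40,"y":0,"z":0,"hand":1}]' &&
python3 -m inch '[{"ax":0,"ay":0,"az":0,"x":-40,"y":0,"z":8,"hand":1},{"ax":0,"ay":0,"az":0,"x":-40,"y":0,"z":8,"hand":1},{"ax":0,"ay":0,"az":0,"x":0,"y":0,"z":0,"hand":1},{"ax":0,"ay":0,"az":0,"x":0,"y":0,"z":0,"hand":1}]'
python3 - <<'E'
from h import *
import pickle
go([.4569,-.0173,.15],-1.178)
c=cam("wrist"); pickle.dump(c,open("w1.pkl","wb")); cv2.imwrite("pics/w2.png",c["img"][:,:,::-1])
print(w2px(c,[[.5003,.0007,.055],[.4569,-.0173,.055],[.4597,.0831,.0575]]))
E
```

```text
time: 0.57
eef_pos: [0.4412, -0.5486, 0.2419]
tcp_rot: [-0.587, 0.395, -0.394, 0.587]
contact_force: [-0.0, -0.1, -0.3]
opening: 0.3
time: 0.98
eef_pos: [0.6266, -0.473, 0.2417]
tcp_rot: [-0.587, 0.395, -0.394, 0.587]
contact_force: [-0.5, -0.5, -0.0]
opening: 0.002
time: 1.4
eef_pos: [0.5488, -0.2871, 0.2413]
tcp_rot: [-0.587, 0.395, -0.394, 0.587]
contact_force: [0.8, 0.6, 0.7]
opening: -0.0
time: 1.82
eef_pos: [0.473, -0.1021, 0.2419]
tcp_rot: [-0.587, 0.395, -0.395, 0.587]
contact_force: [0.1, 0.9, 0.1]
opening: 0.001
time: 2.15
eef_pos: [0.4582, -0.0217, 0.2422]
tcp_rot: [0.588, -0.393, 0.393, -0.588]
contact_force: [-0.1, -1.0, 0.1]
opening: 0.002
t 2.15 pos [ 0.4582 -0.0217  0.2422] xang -1.18 down [ 0. -0. -1.] open 0.0022526881763404844 F [-0.1 -1.   0.1] tool dmm [-4.6 92.2  0.5] ay -0.002
[[319.91391455 165.20210122]
 [320.24268    216.99200926]
 [215.81846256 172.8161048 ]]
```

View pics/w2.png

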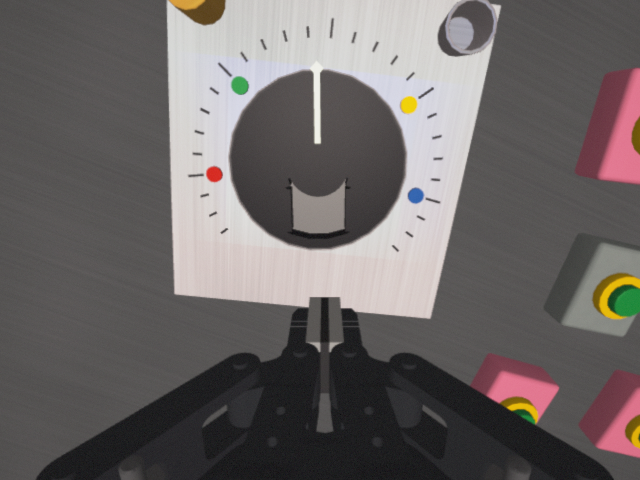

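The wrist view shows the closed fingers just short of the pocket. The disc edge spans columns 229–407 and rows 69–249, the pocket columns 290–347 and rows 178–237, and red is at (214,174). I'll check these against the model.

Run:
```python
from h import *
import pickle
c=pickle.load(open("w1.pkl","rb"))
C=np.array([.5003,.0007]); a=.392
u=np.array([np.cos(a),np.sin(a)]); v=np.array([-u[1],u[0]])
f=lambda r,t,z=.055:[*(C+r*u+t*v),z]
print("disc top,bot,left,right",w2px(c,[f(.076,0),f(-.076,0),f(0,.076),f(0,-.076)]).round(1).tolist())
print("pocket outer, sides, tip",w2px(c,[f(-.067,0),f(-.047,.025),f(-.047,-.025),f(.085,0)]).round(1).tolist())
print("markers",px2w(c,[(214,174),(240,86),(409,104),(416,196)],.0575)[:,:2].round(4))
```

```text
disc top,bot,left,right [[319.4, 70.7], [320.3, 246.7], [233.7, 165.4], [406.2, 165.2]]
pocket outer, sides, tip [[320.3, 237.7], [293.1, 217.0], [347.3, 217.0], [319.4, 58.5]]
markers [[ 0.4581  0.0843]
 [ 0.535   0.0855]
 [ 0.5753 -0.0487]
 [ 0.5083 -0.0892]]
```

The model agrees within about 1–2 mm. Next I descend into the pocket with the tips 12 mm deep.

```bash
python3 -m inch '[{"ax":0,"ay":0,"az":0,"x":-5,"y":40,"z":0,"hand":1},{"ax":0,"ay":0,"az":0,"x":0,"y":40,"z":0,"hand":1},{"ax":0,"ay":0,"az":0,"x":0,"y":40,"z":0,"hand":1},{"ax":0,"ay":0,"az":0,"x":0,"y":28,"z":0,"hand":1},{"ax":0,"ay":0,"az":0,"x":0,"y":0,"z":0,"hand":1}]' &&
python3 -m inch '[{"ax":0,"ay":0,"az":0,"x":0,"y":15,"z":0,"hand":1},{"ax":0,"ay":0,"az":0,"x":0,"y":13,"z":0,"hand":1},{"ax":0,"ay":0,"az":0,"x":0,"y":12,"z":0,"hand":1},{"ax":0,"ay":0,"az":0,"x":0,"y":0,"z":0,"hand":1},{"ax":0,"ay":0,"az":0,"x":0,"y":0,"z":0,"hand":1}]'
python3 -c "
from h import *
go([.4569,-.0170,.054],-1.178)"
```

```text
time: 2.62
eef_pos: [0.4521, -0.0191, 0.0877]
tcp_rot: [0.588, -0.4, 0.391, -0.585]
contact_force: [-0.0, -0.5, -1.4]
opening: -0.0
time: 3.03
eef_pos: [0.4579, -0.02, 0.0554]
tcp_rot: [-0.586, 0.395, -0.395, 0.587]
contact_force: [-0.1, 0.5, 0.7]
opening: 0.002
t 3.0333 pos [ 0.4579 -0.02    0.0554] xang -1.185 down [ 0.001 -0.    -1.   ] open 0.0016192099535556552 F [-0.1  0.5  0.7] tool dmm [-3.2  1.4  0.2] ay -0.007
```

In the pocket with no contact. I'll ease along +x to find the wall.

```bash
python3 -m inch '[{"ax":0,"ay":0,"az":0,"x":4,"y":0,"z":0,"hand":1},{"ax":0,"ay":0,"az":0,"x":4,"y":0,"z":0,"hand":1},{"ax":0,"ay":0,"az":0,"x":0,"y":0,"z":0,"hand":1}]' 
python3 -m inch '[{"ax":0,"ay":0,"az":0,"x":3,"y":0,"z":0,"hand":1},{"ax":0,"ay":0,"az":0,"x":3,"y":0,"z":0,"hand":1},{"ax":0,"ay":0,"az":0,"x":0,"y":0,"z":0,"hand":1}]'
python3 -m inch '[{"ax":0,"ay":0,"az":0,"x":3,"y":0,"z":0,"hand":1},{"ax":0,"ay":0,"az":0,"x":0,"y":0,"z":0,"hand":1}]'
python3 -c "
from h import *
go([.4569,-.0170,.054],-1.178)"
```

```text
time: 3.28
eef_pos: [0.4614, -0.0273, 0.0557]
tcp_rot: [-0.586, 0.394, -0.396, 0.587]
contact_force: [0.4, -0.1, -0.2]
opening: 0.002
time: 3.53
eef_pos: [0.4633, -0.0315, 0.0553]
tcp_rot: [-0.586, 0.395, -0.395, 0.588]
contact_force: [1.4, 4.2, 2.3]
opening: 0.002
time: 3.7
eef_pos: [0.4641, -0.0342, 0.0551]
tcp_rot: [-0.586, 0.395, -0.395, 0.587]
contact_force: [0.9, 4.5, 1.1]
opening: 0.001
t 3.7 pos [ 0.4641 -0.0342  0.0551] xang -1.185 down [ 0.001  0.002 -1.   ] open 0.0009635427119745962 F [0.9 4.5 1.1] tool dmm [-18.6   1.1  -0.2] ay -0.007
```

Contact at about 4.5 N. I'll sweep rigidly about the dial axis, starting with 5 rows of 0.12 rad.

```bash
python3 -m inch '[{"ax":0,"ay":-0.12,"az":0,"x":5.5,"y":0,"z":2.6,"hand":1},{"ax":0,"ay":-0.12,"az":0,"x":5.5,"y":0,"z":2.6,"hand":1},{"ax":0,"ay":-0.12,"az":0,"x":5.5,"y":0,"z":2.6,"hand":1},{"ax":0,"ay":-0.12,"az":0,"x":5.5,"y":0,"z":2.6,"hand":1},{"ax":0,"ay":0,"az":0,"x":0,"y":0,"z":0,"hand":1}]'
cat >> h.py <<'E'
def rel():
    s=get_state(); M=R.from_quat(s["tcp_rot"]).as_matrix(); d=np.array(s["eef_pos"])-[.5003,.0012,.055]
    print("rel tool x,y,z mm",(M.T@d*1000).round(1),"F tool",(M.T@s["contact_force"]).round(1))
E
python3 -c "
from h import *
go([.4569,-.0170,.054],-1.178+1.64);rel()
c=cam('top'); cv2.imwrite('pics/t2.png',cv2.resize(c['img'][175:325,255:395,::-1],None,fx=4,fy=4,interpolation=cv2.INTER_CUBIC))"
```

```text
time: 4.12
eef_pos: [0.4843, -0.0472, 0.0549]
tcp_rot: [-0.664, 0.243, -0.242, 0.665]
contact_force: [-1.9, 2.8, 1.7]
opening: -0.001
t 4.1167 pos [ 0.4843 -0.0472  0.0549] xang -0.7 down [-0.     0.001 -1.   ] open -0.0013395086467594066 F [-1.9  2.8  1.7] tool dmm [-40.4   1.    5.5] ay -1.162
rel tool x,y,z mm [ 18.9   0.  -47.3] F tool [-3.2 -1.7  0.9]
```

The relative pose held (18.9, −47.3). I'll do eight more rows and then look.

```bash
python3 -m inch '[{"ax":0,"ay":-0.12,"az":0,"x":5.5,"y":0,"z":2.6,"hand":1},{"ax":0,"ay":-0.12,"az":0,"x":5.5,"y":0,"z":2.6,"hand":1},{"ax":0,"ay":-0.12,"az":0,"x":5.5,"y":0,"z":2.6,"hand":1},{"ax":0,"ay":-0.12,"az":0,"x":5.5,"y":0,"z":2.6,"hand":1}]'
python3 -m inch '[{"ax":0,"ay":-0.12,"az":0,"x":5.5,"y":0,"z":2.6,"hand":1},{"ax":0,"ay":-0.12,"az":0,"x":5.5,"y":0,"z":2.6,"hand":1},{"ax":0,"ay":-0.12,"az":0,"x":5.5,"y":0,"z":2.6,"hand":1},{"ax":0,"ay":-0.12,"az":0,"x":5.5,"y":0,"z":2.6,"hand":1},{"ax":0,"ay":0,"az":0,"x":0,"y":0,"z":0,"hand":1}]'
python3 -c "
from h import *
import pickle
go([.4569,-.0170,.054],-1.178+1.64);rel()
c=cam('wrist'); pickle.dump(c,open('w3.pkl','wb')); cv2.imwrite('pics/w3.png',c['img'][:,:,::-1])"
```

```text
time: 4.5
eef_pos: [0.5063, -0.0494, 0.0539]
tcp_rot: [-0.703, 0.079, -0.076, 0.703]
contact_force: [-4.1, 2.2, 2.9]
opening: -0.0
time: 4.92
eef_pos: [0.5293, -0.0402, 0.0539]
tcp_rot: [0.701, 0.09, -0.092, -0.701]
contact_force: [-2.7, 0.6, 0.4]
opening: -0.004
t 4.9167 pos [ 0.5293 -0.0402  0.0539] xang 0.258 down [-0.003 -0.    -1.   ] open -0.004396370197784096 F [-2.7  0.6  0.4] tool dmm [-64.1   0.   40.9] ay -0.204
rel tool x,y,z mm [ 17.5   1.1 -47.4] F tool [-2.4 -0.4  1.3]
```

View pics/w3.png

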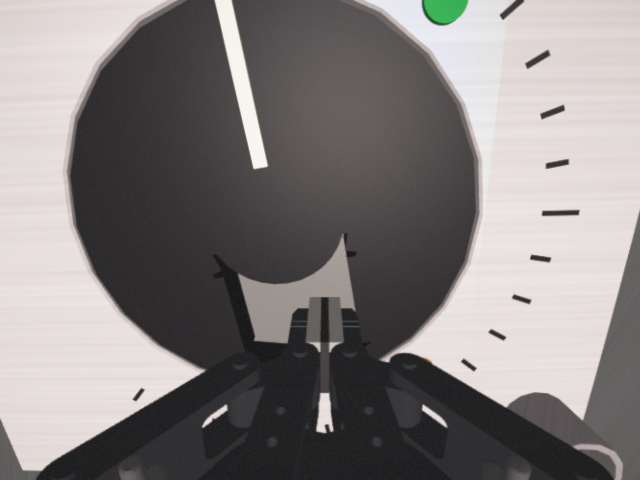

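The wrist view shows the pointer running from (223,0) to its inner end at (261,166), with the fingers against the pocket's right wall and green at the top.

```bash
python3 -c "
from h import *
import pickle
c=pickle.load(open('w3.pkl','rb'))
q=px2w(c,[(223,1),(261,166)],.055); d=q[0]-q[1]; print(q,np.arctan2(d[1],d[0]))
for p in q: e=p[:2]-[.5003,.0012]; print(np.hypot(*e),np.arctan2(e[1],e[0]))
m=px2w(c,[(445,2)],.058);print(m)
"
```

```text
[[0.46814071 0.06823139 0.055     ]
 [0.49024445 0.02074116 0.055     ]] 2.0064137531160586
0.0743466723361922 2.0181249376707058
0.02197660353034613 2.0460420615523325
[[0.53537894 0.08477373 0.058     ]]
```

The pointer is at about 2.01–2.02 against a target of 2.033. I'll nudge 0.02 rad, back off the wall, lift straight up and look.

```bash
python3 -m inch '[{"ax":0,"ay":-0.02,"az":0,"x":0.9,"y":0,"z":0.4,"hand":1},{"ax":0,"ay":0,"az":0,"x":0,"y":0,"z":0,"hand":1},{"ax":0,"ay":0,"az":0,"x":-4,"y":0,"z":0,"hand":1},{"ax":0,"ay":0,"az":0,"x":-4,"y":0,"z":0,"hand":1},{"ax":0,"ay":0,"az":0,"x":0,"y":0,"z":0,"hand":1}]'
python3 -m inch '[{"ax":0,"ay":0,"az":0,"x":0,"y":-10,"z":0,"hand":1},{"ax":0,"ay":0,"az":0,"x":0,"y":-20,"z":0,"hand":1},{"ax":0,"ay":0,"az":0,"x":0,"y":-40,"z":0,"hand":1},{"ax":0,"ay":0,"az":0,"x":0,"y":-40,"z":0,"hand":1},{"ax":0,"ay":0,"az":0,"x":0,"y":-40,"z":0,"hand":1}]'
python3 -m inch '[{"ax":0,"ay":0,"az":0,"x":0,"y":-35,"z":0,"hand":1},{"ax":0,"ay":0,"az":0,"x":0,"y":0,"z":-40,"hand":1},{"ax":0,"ay":0,"az":0,"x":0,"y":0,"z":0,"hand":1},{"ax":0,"ay":0,"az":0,"x":0,"y":0,"z":0,"hand":1}]'
python3 -c "
from h import *
import pickle
go([.4967,-.339,.11]);rel()
c=cam('wrist'); pickle.dump(c,open('w4.pkl','wb')); cv2.imwrite('pics/w4.png',c['img'][:,:,::-1])"
```

```text
time: 5.38
eef_pos: [0.523, -0.0421, 0.0546]
tcp_rot: [0.701, 0.097, -0.096, -0.7]
contact_force: [-0.1, 0.1, -0.5]
opening: 0.001
time: 5.8
eef_pos: [0.523, -0.0418, 0.2068]
tcp_rot: [0.7, 0.097, -0.097, -0.7]
contact_force: [1.1, -0.6, -0.4]
opening: -0.003
time: 6.13
eef_pos: [0.5347, -0.0816, 0.2411]
tcp_rot: [0.701, 0.097, -0.095, -0.7]
contact_force: [0.5, 0.2, -0.8]
opening: 0.004
t 6.1333 pos [ 0.5347 -0.0816  0.2411] xang 0.273 down [ 0.003 -0.001 -1.   ] open 0.004081579605890881 F [ 0.5  0.2 -0.8] tool dmm [-106.4  131.2 -237.4] 
rel tool x,y,z mm [  11.2 -185.9  -89.3] F tool [0.5 0.8 0.1]
```

View pics/w4.png

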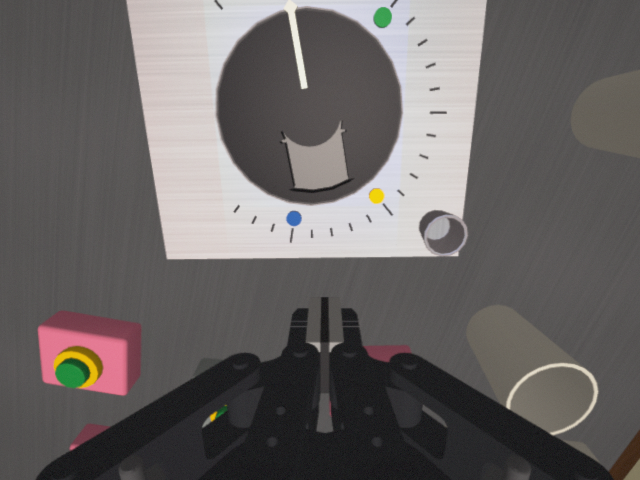

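Red is just above the frame. The pointer runs from tip (291,7) to (304,88), with green at (383,17), yellow (376,196) and blue (294,218). I'll fit the console from these and save a top view as a cross-check.

Run:
```python
from h import *
import pickle
from scipy.optimize import least_squares
c=pickle.load(open('w4.pkl','rb'))
P=px2w(c,[(383,17),(376,196),(294,218)],.0575)[:,:2]; ang=np.array([.87,-.87,-1.75])
r=least_squares(lambda p:(np.c_[p[0]+.092*np.cos(p[2]+ang),p[1]+.092*np.sin(p[2]+ang)]-P).ravel(),[.5,0,.3]).x
print(r)
q=px2w(c,[(291,7),(304,88)],.055)[:,:2]; d=q[0]-q[1]; e=q[0]-r[:2]
print("dial by line",np.arctan2(d[1],d[0])-r[2],"by centre",np.arctan2(e[1],e[0])-r[2],np.hypot(*e))
t=cam("top"); pickle.dump(t,open("top2.pkl","wb"))
cv2.imwrite("pics/t3.png",cv2.resize(t["img"][175:325,255:455,::-1],None,fx=4,fy=4,interpolation=cv2.INTER_CUBIC))
```

```text
[0.49862297 0.00251443 0.28316356]
dial by line 1.715075027276971 by centre 1.7225834851301873 0.0789680000119952
```

View pics/t3.png

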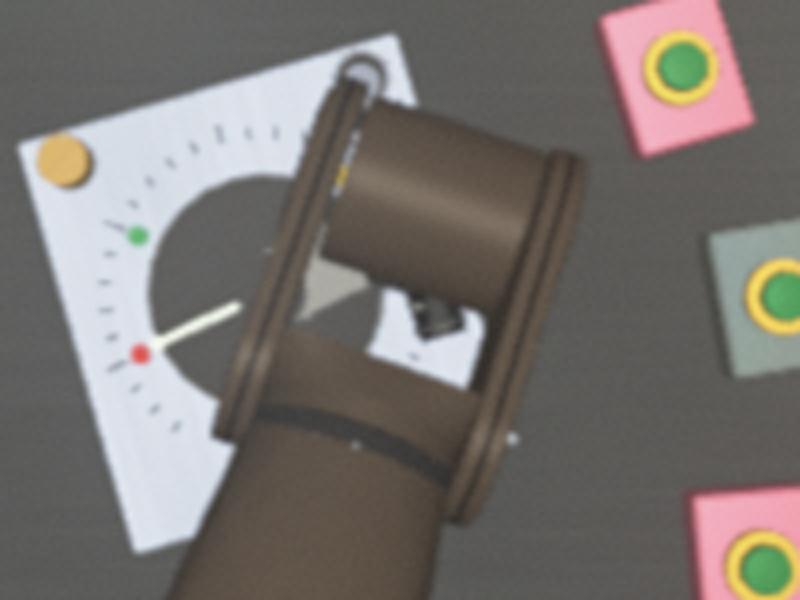

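The pointer, from (238,306) to (157,346), extends to (141,354), which is the red marker's centre. I'll move above the button and recheck with a clear top view before pressing.

```bash
python3 -m inch '[{"ax":0,"ay":0,"az":0,"x":-16,"y":0,"z":-36,"hand":1},{"ax":0,"ay":0,"az":0,"x":-16,"y":0,"z":-36,"hand":1},{"ax":0,"ay":0,"az":0,"x":-16,"y":0,"z":-36,"hand":1},{"ax":0,"ay":0,"az":0,"x":-16,"y":0,"z":-36,"hand":1},{"ax":0,"ay":0,"az":0,"x":-16,"y":0,"z":-36,"hand":1}]'
python3 -m inch '[{"ax":0,"ay":0,"az":0,"x":-16,"y":0,"z":-36,"hand":1},{"ax":0,"ay":0,"az":0,"x":-10,"y":30,"z":-21,"hand":1},{"ax":0,"ay":0,"az":0,"x":0,"y":40,"z":0,"hand":1},{"ax":0,"ay":0,"az":0,"x":0,"y":40,"z":0,"hand":1},{"ax":0,"ay":0,"az":0,"x":0,"y":0,"z":0,"hand":1}]'
python3 - <<'E'
from h import *
import pickle
go([.4967,-.339,.073])
t=cam("top"); a=cv2.resize(t["img"][195:305,270:380,::-1],None,fx=5,fy=5,interpolation=cv2.INTER_CUBIC)
cv2.imwrite("pics/t4.png",a)
C=np.array([.5003,.0009])
g=t["img"].astype(int)
# white pixels on disc: brightness at rays
K0=lambda r,th:[C[0]+r*np.cos(th),C[1]+r*np.sin(th),.055]
gray=cv2.cvtColor(t["img"],cv2.COLOR_RGB2GRAY).astype(np.float32)
th=np.linspace(1.7,2.4,281)
for r in (.03,.05,.065):
    p=w2px(t,[K0(r,x) for x in th]).astype(np.float32)
    v=cv2.remap(gray,p[:,:1],p[:,1:],cv2.INTER_CUBIC).ravel(); w=np.clip(v-np.median(v)-20,0,None); print(r,v.max(),(w*th).sum()/w.sum())
hsv=t["img"].astype(int); m=(g[...,0]>150)&(g[...,1]<130)&(g[...,2]<130); ys,xs=np.nonzero(m[240:285,275:305]); 
P=px2w(t,[(xs.mean()+275,ys.mean()+240)],.0575)[0][:2]; print("red",len(xs),P,np.arctan2(*(P-C)[::-1]))
E
```

```text
time: 6.65
eef_pos: [0.5054, -0.2756, 0.2383]
tcp_rot: [-0.7, -0.097, 0.098, 0.701]
contact_force: [0.5, -0.2, -0.4]
opening: 0.001
time: 7.07
eef_pos: [0.4914, -0.3323, 0.1187]
tcp_rot: [-0.695, -0.093, 0.101, 0.706]
contact_force: [-2.3, 1.4, -1.8]
opening: -0.003
t 7.0667 pos [ 0.4914 -0.3323  0.1187] xang 0.275 down [-0.014  0.014 -1.   ] open -0.0034724826219768375 F [-2.3  1.4 -1.8] tool dmm [ 3.7 45.6 -8.7] 
0.03 243.84921 2.0102897217028692
0.05 243.09781 2.003060728944332
0.065 237.55496 2.005853070021506
red 9 [0.45961277 0.08366761] 2.0276884582159838
```

View pics/t4.png

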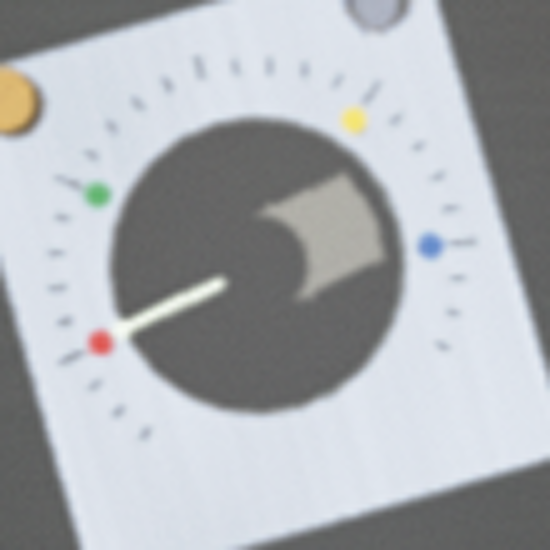

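The clear view puts the pointer at about 2.005 and red at 2.028, so about 2.2 mm short. The wrist estimate says about 2.6 mm, also within the 5 mm limit. I'll keep the setting, centre on the button and press in small steps.

```bash
python3 -m inch '[{"ax":0,"ay":0,"az":0,"x":2,"y":0,"z":-6,"hand":1},{"ax":0,"ay":0,"az":0,"x":0,"y":20,"z":0,"hand":1},{"ax":0,"ay":0,"az":0,"x":0,"y":0,"z":0,"hand":1},{"ax":0,"ay":0,"az":0,"x":0,"y":0,"z":0,"hand":1}]'
python3 - <<'E'
from h import *
go([.4967,-.339,.073])
E
```

```text
time: 7.45
eef_pos: [0.5013, -0.3428, 0.1116]
tcp_rot: [0.701, 0.098, -0.097, -0.7]
contact_force: [-0.2, -0.4, 0.5]
opening: 0.0
t 7.45 pos [ 0.5013 -0.3428  0.1116] xang 0.277 down [ 0.002 -0.002 -1.   ] open 0.0003781249473622592 F [-0.2 -0.4  0.5] tool dmm [-3.5 38.6  5. ]
```

```bash
python3 -m inch '[{"ax":0,"ay":0,"az":0,"x":-3.5,"y":15,"z":5,"hand":1},{"ax":0,"ay":0,"az":0,"x":0,"y":15,"z":0,"hand":1},{"ax":0,"ay":0,"az":0,"x":0,"y":0,"z":0,"hand":1},{"ax":0,"ay":0,"az":0,"x":0,"y":0,"z":0,"hand":1}]'
python3 -m inch '[{"ax":0,"ay":0,"az":0,"x":0,"y":6,"z":0,"hand":1},{"ax":0,"ay":0,"az":0,"x":0,"y":4,"z":0,"hand":1},{"ax":0,"ay":0,"az":0,"x":0,"y":0,"z":0,"hand":1}]'
python3 -m inch '[{"ax":0,"ay":0,"az":0,"x":0,"y":2,"z":0,"hand":1},{"ax":0,"ay":0,"az":0,"x":0,"y":2,"z":0,"hand":1},{"ax":0,"ay":0,"az":0,"x":0,"y":0,"z":0,"hand":1}]'
python3 -c "
from h import *
go([.4967,-.339,.067])"
```

```text
time: 7.78
eef_pos: [0.496, -0.3388, 0.0808]
tcp_rot: [0.701, 0.098, -0.097, -0.7]
contact_force: [-0.6, -0.8, -0.0]
opening: -0.002
time: 8.03
eef_pos: [0.4965, -0.3395, 0.0704]
tcp_rot: [0.701, 0.098, -0.096, -0.699]
contact_force: [1.7, -0.7, 2.7]
opening: -0.001
time: 8.28
eef_pos: [0.4965, -0.3395, 0.0671]
tcp_rot: [0.701, 0.098, -0.097, -0.7]
contact_force: [0.5, -0.0, 5.9]
opening: 0.001
t 8.2833 pos [ 0.4965 -0.3395  0.0671] xang 0.276 down [ 0.002 -0.002 -1.   ] open 0.0014404392519757057 F [ 0.5 -0.   5.9] tool dmm [0.3 0.1 0.4]
```

```bash
python3 -m inch '[{"ax":0,"ay":0,"az":0,"x":0,"y":1.5,"z":0,"hand":1},{"ax":0,"ay":0,"az":0,"x":0,"y":0,"z":0,"hand":1},{"ax":0,"ay":0,"az":0,"x":0,"y":0,"z":0,"hand":1}]'
python3 -c "
from h import *
go([.4967,-.339,.067])"
```

```text
time: 8.53
eef_pos: [0.4965, -0.3395, 0.0669]
tcp_rot: [0.701, 0.098, -0.097, -0.7]
contact_force: [-2.3, 1.8, 12.2]
opening: -0.003
t 8.5333 pos [ 0.4965 -0.3395  0.0669] xang 0.276 down [ 0.002 -0.002 -1.   ] open -0.002963768923997825 F [-2.3  1.8 12.2] tool dmm [ 0.3 -0.1  0.5]
```

The button has bottomed: the force rose to 12 N with no further travel. I'll release, lift clear and do a final check.

```bash
python3 -m inch '[{"ax":0,"ay":0,"az":0,"x":0,"y":-10,"z":0,"hand":1},{"ax":0,"ay":0,"az":0,"x":0,"y":-25,"z":0,"hand":1},{"ax":0,"ay":0,"az":0,"x":0,"y":-35,"z":0,"hand":1},{"ax":0,"ay":0,"az":0,"x":0,"y":-35,"z":0,"hand":1},{"ax":0,"ay":0,"az":0,"x":0,"y":0,"z":0,"hand":1}]'
python3 -m inch '[{"ax":0,"ay":0,"az":0,"x":0,"y":0,"z":0,"hand":1},{"ax":0,"ay":0,"az":0,"x":0,"y":0,"z":0,"hand":1},{"ax":0,"ay":0,"az":0,"x":0,"y":0,"z":0,"hand":1}]'
python3 - <<'E'
from h import *
import pickle
go([.4967,-.339,.067])
t=cam("top"); cv2.imwrite("pics/t5.png",t["img"][:,:,::-1])
C=np.array([.5003,.0009]); gray=cv2.cvtColor(t["img"],cv2.COLOR_RGB2GRAY).astype(np.float32)
th=np.linspace(1.7,2.4,281)
for r in (.03,.05,.065):
    p=w2px(t,[[C[0]+r*np.cos(x),C[1]+r*np.sin(x),.055] for x in th]).astype(np.float32)
    v=cv2.remap(gray,p[:,:1],p[:,1:],cv2.INTER_CUBIC).ravel(); w=np.clip(v-np.median(v)-20,0,None); print(r,(w*th).sum()/w.sum())
E
```

```text
time: 8.95
eef_pos: [0.4984, -0.3413, 0.1771]
tcp_rot: [0.704, 0.1, -0.095, -0.697]
contact_force: [-0.6, -0.8, 1.6]
opening: 0.004
time: 9.2
eef_pos: [0.4943, -0.3376, 0.1665]
tcp_rot: [-0.699, -0.096, 0.098, 0.702]
contact_force: [-1.4, 0.6, 0.2]
opening: -0.0
t 9.2 pos [ 0.4943 -0.3376  0.1665] xang 0.276 down [-0.003  0.003 -1.   ] open -9.179400789509413e-05 F [-1.4  0.6  0.2] tool dmm [ 2.1 99.5 -2.4] 
0.03 2.00989824695745
0.05 2.0038926357308946
0.065 2.0063247916008367
```

View pics/t5.png

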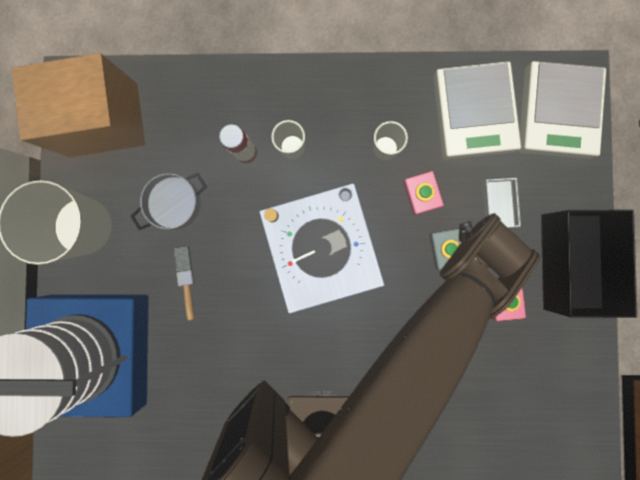

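The last top view shows the pointer still on red at (290,264). The weight, cup, beakers, can, pan, brush and the visible part of the scoop are where they were, and the gripper is clear above the button. Handing in.

```bash
python3 -c "
from plant import sign_off
print(sign_off())"
```

```text
the job is handed in; nothing more can be done
None
```

I turned the dial by its finger pocket to the red marker, pressed the green start button to its stop, let it come up again, and handed the job in at about 9.3 s.

- **Dial:** the last top view puts the pointer at 2.004–2.010 rad and red at 2.028 rad, about 2 mm short at the marker's circle. A wrist view taken before the press put it 2.5–3 mm short. My reading of an earlier top-view crop by eye showed no offset. All are inside the 5 mm limit, and the dial did not move during the press.
- **Button:** I felt it bottom at about 6 mm of travel, with the force rising from 6 to 12 N and no further movement. I then lifted the tool about 100 mm clear. The arm partly hid the button in the last view, so I inferred its return from its spring and did not see it.
- **Bystanders:** everything visible in the last top view was where it started. The arm hid the scoop's handle and some of the pink look-alikes.
- **Refused moves:** my first set of moves was rejected for missing fields. Nothing moved, and I resent them in full.

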